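# Trim the tube balance before the spin

### The arm

A 6-joint arm with a two-finger parallel gripper is mounted at the origin on the work surface. World frame = base frame: x ahead of the robot, y to its left, z up, the work surface at z = 0. Lengths are in mm, angles in rad, forces in N, time in s.
With the tool pointing down it reaches from about 250 to 850 mm from the base axis. Payload 12.5 kg.
Tool frame: the origin (TCP) lies at the very end of the fingers, on their centre line; the grasp point (between the pads) lies 19 mm behind it (env.grip_point_offset is the distance from the TCP to the grasp point, in mm); z points along the fingers, y is the line along which they close (so a half turn about z gives the same grasp; the last joint's range is limited). The gripper opens to 93 mm and grips with 3 to 60 N. Pads are 15 mm wide; open, the fingers measure 128 mm over their backs; the gripper's body (75 mm by 188 mm) begins 65 mm behind the grasp point.
Start: joints at [1.129, 0.351, 1.652, -0, 1.139, -0.085], TCP at [192.071, 515.357, 218.633] pointing down, gripper open.
Joint ranges: [-2.75, 2.75], [-0.79, 2.1], [0.01, 2.65], [-1.57, 4.71], [0.07, 3.14], [-2.87, 2.87]. Speed limits (rad/s): [2.22, 2.22, 2.79, 3.14, 3.14, 3.14].

### API

Orientations are given as a unit quaternion [w, x, y, z].
In Python, from workcell import env, read_camera, calibration, ticket gives the robot as it stands. The module is installed in compiled form; this text tells all that it offers.
- The arm moves only by the shell command python3 -m inch 'ROWS' [FORCE]. ROWS is JSON, a list of rows, each a list of 5 numbers: the opening, from -1 (shut) to 1 (fully open), then the shift along the tool's x, y, z scaled (see below), then the turn about the tool's z scaled (see below). In form: [[claw, tx, ty, tz, turn], ...]. A call has 1 to 5 rows; each row shifts and turns the commanded pose from where the row before left it, along the tool's axes as they then stand; what a row does not reach is not made up. The controller multiplies each number of a shift by 25 mm and each number of a turn by 0.5 rad. A row lasts 1/8 s, in which the tool goes at most 62.5 mm and 10.7 degrees, less where a joint would pass 70% of its speed; a pose out of reach is approached as far as the arm can. A call with a number of a shift or a turn outside -1 to 1 is refused whole. A call with a gripper value outside its range is refused whole. The fingers move at their own pace and stop on an object; FORCE is the grip in N (left out, the last holds). Time passes only in rows, so rows that do not move let the fingers close. It gives the time, the measured TCP pose, the force, the opening and the grip force at its end, in the units of the state.
- env.get_state(): the state, without advancing time (a new reading comes with each control period).
- read_camera(name): name is "scene" or "side" or "wrist"; returns the picture (400x640x3 uint8, red, green, blue); there is no depth.
- calibration(name): a dict with "fx", "fy", "cx", "cy" (pixels), "k1" (the pictures are not rectified: a ray, as slopes to the right and down, at radius r is drawn at 1 + k1 r^2 times it, then the intrinsics apply), "R" (3x3) and "t" (3): a world point X has camera coordinates R X + t. Camera axes: x right, y down, z forward; pixel columns grow to the right and rows downward; lengths in mm; the calibration is good to about 2 mm. A picture is of the moment at which its call begins: read the wrist's pose just before it. calibration takes no time and is no camera call; for the wrist camera it gives the pose at the moment of the call.
- ticket.close_job(): hands the job in; it is judged then, once.
The state is a dict: "time": time; "q": joint angles; "qvel": joint speeds; "joint_efforts": joint torques, N m; "tcp_pos": TCP position; "tcp_rot": TCP orientation; "force": force on the tool from outside, world axes, zero at the start; "moment": the same for the moment, N m; "opening": finger opening in mm; "finger_force": force on a finger pad.
Only numpy, scipy, OpenCV 4.12 (cv2) and the standard library are available. Lean on these libraries where they do the work, as an engineer would, in place of code of your own. Each camera call takes 0.05 s, during which the arm holds its last target. There are 200 camera calls.

### The job

Two closed centrifuge buckets stand on the tube balance, one heavier than the other. Release the beam by pushing the blue-knobbed arrest lever fully over, slide the red rider along the beam until the free, untouched beam settles level with its needle in the green band, then push the lever fully back so that the beam is arrested again. Keep both buckets in their pans and leave the other things on the bench alone.

Things in the scene. Friction and masses are not known exactly. Their poses are not given: they have to be found in the camera images.
- balance: Two-pan tube balance fixed to the bench: white base (x -140 to 60, y -100 to 100 mm, 26 high), grey column, hinged aluminium beam. Origin on the bench below the hinge; y along the level beam, z up. Lever on the -x side, scale plate on +x. Beam bar 12 mm square, 214 long, centre 100 mm up. Steel pans, 80 mm across, at y = +150 and -150 mm, floors 68 mm up when level.
- lever (a joint): Arrest lever, hinged along the balance's y at x = -105, z = 45 mm (balance frame), knob centre 95 mm from the hinge. 0 = arrested: leans 0.45 rad towards -x, a cradle holds the beam level. 0.8 = fully released: leans 0.35 rad towards +x, beam free. Pushed by the knob (about 1 N); stays where it is left.
- lever_knob (a point): Centre of the blue ball, 20 mm across, on the arrest lever's end: about (-146, 0, 131) mm in the balance frame when arrested, (-72, 0, 134) when released.
- beam (a joint): Tilt of the beam: 0 = level, positive = the pan on the balance's +y side is up; stops at +-0.16. When free it settles in about 2 s at a tilt proportional to the imbalance, about 0.01 rad for each mm the rider is from the balance point, up to the stops. The green band spans about -0.04 to +0.04.
- rider (a joint): Place of the red rider along the beam: 0 = middle, positive towards the balance's +y, range -0.06 to +0.06 m. It weighs 150 g, slides with light friction (about 0.5 N) and stays where it is left; moving it towards the raised side brings that side down.
- rider_post (a point): Point on the axis of the rider's upright red post (12 mm diameter), 35 mm above the beam's centre line. The post spans 114 to 157 mm above the bench when level; below it is the red saddle, 26 x 24 mm.
- needle_tip (a point): Lower tip of the black needle that hangs 64 mm below the hinge in front of the scale plate on the balance's +x side; it swings along y with the beam; the green band, 5.4 mm wide, lies at the balance's y = 0.
- pan_left (a point): Centre of the floor of the pan on the balance's +y side.
- pan_right (a point): Centre of the floor of the pan on the balance's -y side.
- bucket_a: Closed aluminium bucket, 60 mm across, 76 mm tall with four purple caps, loose in one of the pans; origin at the centre of its underside. 0.12 to 0.18 kg; looks like the other.
- bucket_b: The other bucket, of the same look and size; origin at the centre of its underside.
- rack: Clear tube rack 70 x 110 x 50 mm with purple-capped tubes, 84 mm tall in all; a bystander. Origin at the centre of its underside.
- jar: White jar 68 mm across, 85 mm tall; a bystander. Origin at the centre of its underside.
- pipette: White hand pipette lying on the bench along its x, about 250 mm long, 24 mm high; a bystander. Origin at its underside near the middle.

How it is judged (in metres and radians):
On the way, in this order (a step that is already met when the one before it is completed fails the run):
1. the lever is pushed over to released and the free beam tips to its heavy side (value of joint lever above 0.65 rad and (value of joint beam above 0.07 rad or value of joint beam below -0.07 rad)), for 0.2 s.
2. with the lever released and the robot touching neither balance nor buckets, the beam has settled level, needle in the green band (value of joint lever above 0.65 rad and value of joint beam between -0.045 and 0.045 rad and velocity of joint beam between -0.06 and 0.06 rad/s and contact force between each of the fingers, the arm and balance below 0.1 N and contact force between each of the fingers, the arm and bucket_a below 0.1 N and contact force between each of the fingers, the arm and bucket_b below 0.1 N), for 0.7 s.
3. the lever is pushed back to arrested and the beam is held level (value of joint lever below 0.12 rad and value of joint beam between -0.03 and 0.03 rad), for 0.2 s.
At the end, for the whole second after the job is handed in: Lever at arrested (within 0.12 rad of its stop), beam held level (within 0.03 rad) and still, both buckets upright, within 12 mm of their pans' centres. On the way the freed beam first tipped (over 0.07 rad), then stood level by itself (within 0.045 rad for 0.7 s) (all of step 3 and velocity of joint beam between -0.05 and 0.05 rad/s and (distance between bucket_a and pan_left below 0.012 m or distance between bucket_a and pan_right below 0.012 m) and (distance between bucket_b and pan_left below 0.012 m or distance between bucket_b and pan_right below 0.012 m) and angle between each of bucket_a, bucket_b's own z axis and vertical below 0.1 rad); the robot touches nothing.
It fails at once if a bucket is knocked over or off its pan (angle between any of bucket_a, bucket_b's own z axis and vertical above 0.4 rad or z of any of bucket_a, bucket_b in the frame of balance below 0.03 m).
It fails at once if the rack, jar or pipette is shifted by more than 30 mm or tipped over (distance of any of rack, jar, pipette from where it was at the start of the episode above 0.03 m or angle between any of rack, jar, pipette's own z axis and vertical above 0.5 rad).
It also fails if it takes over 72 s, if anything falls off the work surface, if the arm or the gripper's body presses on something with over 40 N, if the wrist force passes 120 N, or if a joint passes its speed limit or range.

## Working session

There is one attempt and no reset: what is moved stays moved. The work goes in short steps, Python scripts to look and compute and a shell command to move; the robot and the scene stay as the last step left them, time stands still between calls to the robot, and variables do not carry over. Pictures are saved under pics/ and viewed, at most 10 in all, crops included, and the job is handed in when it is done.

```bash
mkdir -p pics; python3 - <<'E'
from workcell import env, read_camera, calibration
import cv2
for n in ("scene","side"):
    im=read_camera(n); cv2.imwrite(f"pics/{n}0.png",im[:,:,::-1])
    c=calibration(n); print(n,{k:(v if not hasattr(v,'tolist') else v.tolist()) for k,v in c.items()})
s=env.get_state(); print(s)
E
```

```text
scene {'fx': 424.7215661047302, 'fy': 424.7215661047302, 'cx': 319.25025396968687, 'cy': 202.6162625591941, 'k1': -0.11737861793035363, 'R': [[-0.4140708421176435, 0.9102275795596433, -0.005575940905221402], [0.5738224002074137, 0.2562720327993205, -0.7778512057103893], [-0.706592662520768, -0.3252851035843742, -0.6284237508703143]], 't': [212.2632715753681, -213.43159684834768, 1652.1825879320713]}
side {'fx': 509.2952322220356, 'fy': 509.2952322220356, 'cx': 320.5495382466022, 'cy': 202.4569633648647, 'k1': -0.11311198996224463, 'R': [[0.8739870009699915, -0.4855372928949131, 0.020006482543396965], [-0.3186768521411414, -0.603740318057277, -0.730713823778852], [0.3668675320124321, 0.6322587805324472, -0.6823906860404306]], 't': [-417.18039122726304, 249.56350422056576, 1596.676946234256]}
{'time': 0.1, 'q': array([ 1.12936883e+00,  3.51166876e-01,  1.65233257e+00, -2.70698444e-05,
        1.13906442e+00, -8.46295509e-02]), 'qvel': array([-0.00118519, -0.00151215, -0.00071668,  0.0005284 ,  0.00089235,
        0.00054486]), 'joint_efforts': array([ 1.34140279e-03, -4.98035359e+01, -2.85705703e+01,  6.99948985e-02,
        2.39086855e-02, -4.27479517e-05]), 'tcp_pos': array([191.97582495, 515.10060811, 218.17419409]), 'tcp_rot': array([-1.14392804e-04,  1.77448582e-01,  9.84129953e-01, -4.72099411e-04]), 'force': array([ 0.45912836,  0.64687945, -0.41875164]), 'moment': array([0.01793963, 0.05329215, 0.01130966]), 'finger_force': 0.0, 'opening': 92.86773950603494}
```

View pics/scene0.png

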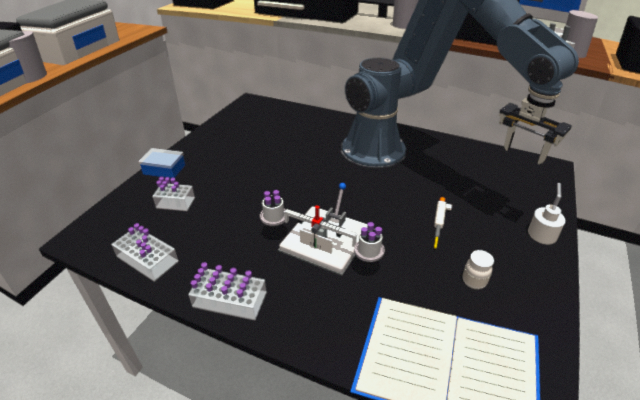

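View pics/side0.png

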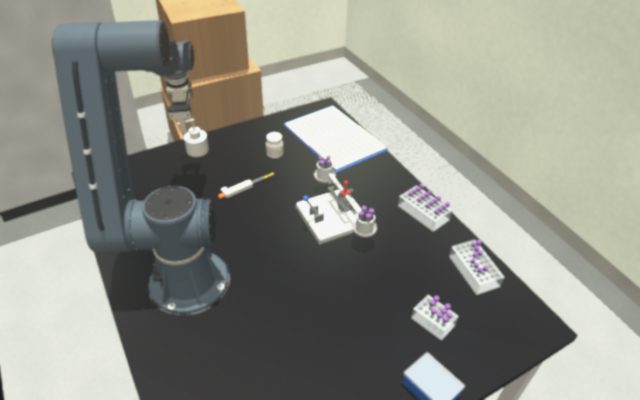

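The scene picture shows the blue knob near (342,186), the red post near (318,212) and the buckets near (273,208) and (370,240). In the side picture the knob is near (306,199) and the post near (347,188).

```bash
cat > h.py <<'E'
import numpy as np, cv2
from workcell import env, read_camera, calibration
from scipy.optimize import least_squares
def proj(c,X):
    p=np.asarray(c["R"])@np.asarray(X,float)+np.asarray(c["t"]); s=p[:2]/p[2]
    s=s*(1+c["k1"]*(s@s)); return np.array([c["fx"]*s[0]+c["cx"],c["fy"]*s[1]+c["cy"]])
def blob(im,kind,roi):
    x0,y0,x1,y1=roi; h=cv2.cvtColor(im[y0:y1,x0:x1],cv2.COLOR_RGB2HSV); H,S,V=[h[...,i].astype(int) for i in range(3)]
    m={"blue":(H>100)&(H<122)&(S>140)&(V>80),"red":((H<6)|(H>174))&(S>140)&(V>70),"purple":(H>128)&(H<160)&(S>70)&(V>50)}[kind]
    v,u=np.nonzero(m); return u+x0,v+y0
def tri(cs,uvs):
    f=lambda X:np.concatenate([proj(c,X)-uv for c,uv in zip(cs,uvs)])
    r=least_squares(f,[500,100,100]); return r.x,np.abs(r.fun).max()
E
python3 - <<'E'
from h import *
cs={n:calibration(n) for n in("scene","side")}
ims={n:cv2.imread(f"pics/{n}0.png")[:,:,::-1].copy() for n in cs}
roi={"scene":(250,170,400,270),"side":(290,145,390,245)}
P={}
for k in("blue","red"):
    uv=[]
    for n in cs:
        u,v=blob(ims[n],k,roi[n]); print(k,n,len(u),u.min(),u.max(),v.min(),v.max(),u.mean(),v.mean()); uv.append((u.mean(),v.mean()))
    print(k,tri(list(cs.values()),uv))
for nm,a,b in(("L",(250,180,295,225),(350,200,385,245)),("R",(355,215,400,262),(310,148,338,185))):
    uv=[]
    for n,r in zip(cs,(a,b)):
        u,v=blob(ims[n],"purple",r); print(nm,n,len(u),u.mean(),v.mean()); uv.append((u.mean(),v.mean()))
    print(nm,tri(list(cs.values()),uv))
a=cv2.resize(ims["scene"][165:275,245:405],None,fx=5,fy=5,interpolation=cv2.INTER_CUBIC)[:,:,::-1]
cv2.imwrite("pics/crop0.png",a)
E
```

```text
blue scene 41 339 345 182 188 342.0 185.2439024390244
blue side 11 303 307 196 198 305.0 197.0
blue (array([443.01295235,  44.66767109, 133.8956168 ]), np.float64(0.8368771550977385))
red scene 102 312 322 205 225 316.51960784313724 216.37254901960785
red side 31 342 349 181 194 345.16129032258067 189.6451612903226
red (array([588.18831512,  27.89980037, 121.2325819 ]), np.float64(0.37776756981998005))
L scene 188 271.54787234042556 196.07978723404256
L side 79 366.9113924050633 211.45569620253164
L (array([ 582.5316309 , -113.84408911,  141.55374419]), np.float64(0.13908598803669747))
R scene 229 371.49781659388645 230.41048034934497
R side 21 322.85714285714283 159.76190476190476
R (array([593.29778155, 187.51024988, 135.05993284]), np.float64(1.2900746373457537))
```

View pics/crop0.png

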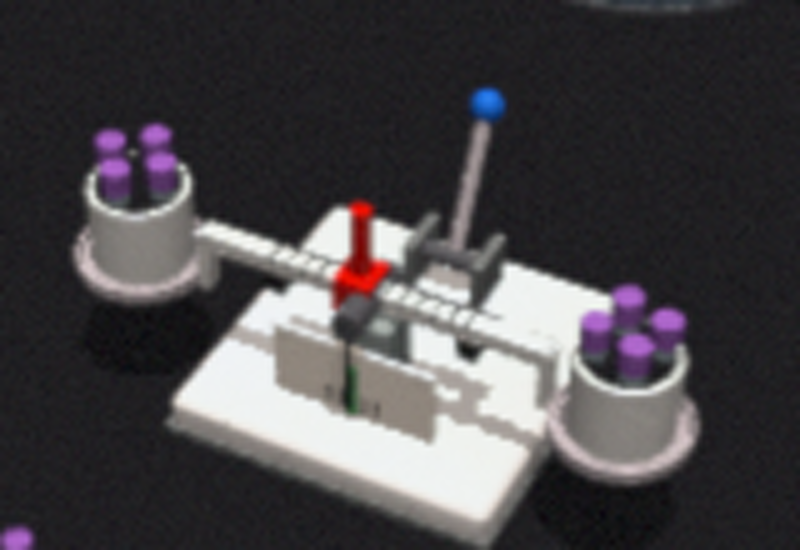

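The crop shows the base corners at scene pixels (279,250) and (342,274) at the front bottom, and (312,206) at the back-left top. The rider is a little to the -y side and the needle is in the band. I'll fit the balance pose to all of these.

```bash
python3 - <<'E'
from h import *
sc,si=calibration("scene"),calibration("side")
obs=[(sc,(-146,0,131),(342,185.2)),(si,(-146,0,131),(305,197)),
(sc,(0,-150,141),(271.5,196.1)),(si,(0,-150,141),(366.9,211.5)),(sc,(0,150,141),(371.5,230.4)),(si,(0,150,141),(322.9,159.8)),
(sc,(60,-100,0),(279.4,250)),(sc,(60,100,0),(342.4,274)),(sc,(-140,-100,26),(312,206.2))]
def T(p,b): c,s=np.cos(p[2]),np.sin(p[2]); return np.array([p[0]+c*b[0]-s*b[1],p[1]+s*b[0]+c*b[1],b[2]])
f=lambda p:np.concatenate([proj(c,T(p,b))-uv for c,b,uv in obs])
r=least_squares(f,[588,37,-.04],loss="soft_l1");print(r.x,f(r.x).reshape(-1,2).round(1).tolist())
p=r.x
g=lambda y:np.concatenate([proj(sc,T(p,(0,y[0],150)))-(317.3,208),])
print("rider y",least_squares(lambda y:np.array([proj(sc,T(p,(0,y[0],155)))[0]-(245+361/5)]),[0.]).x)
for nm,b in dict(pre=(-185,0,122),knob=(-146,0,131),end=(-90,0,122),back0=(-45,0,122),back1=(-127,0,122)).items(): print(nm,T(p,b).round(1))
q=env.get_state()["tcp_rot"]; print(q)
E
```

```text
[ 5.88195271e+02  3.61597823e+01 -4.81250862e-02] [[0.4, 0.2], [0.9, 1.5], [0.5, -0.2], [-0.3, 0.3], [0.3, -1.9], [2.0, -0.4], [-0.0, 0.8], [0.1, 0.7], [-0.2, -1.6]]
rider y [-6.98628717]
pre [403.4  45.1 122. ]
knob [442.4  43.2 131. ]
end [498.3  40.5 122. ]
back0 [543.2  38.3 122. ]
back1 [461.3  42.3 122. ]
[-1.14392804e-04  1.77448582e-01  9.84129953e-01 -4.72099411e-04]
```

```bash
python3 -m inch '[[-1,0,0,0,-0.308],[-1,0,0,0,-0.308],[-1,-0.47,-0.92,0,0],[-1,-0.47,-0.92,0,0],[-1,-0.47,-0.92,0,0]]' >/dev/null && python3 -m inch '[[-1,-0.47,-0.92,0,0],[-1,-0.47,-0.92,0,0],[-1,-0.47,-0.92,0,0],[-1,-0.47,-0.92,0,0],[-1,-0.47,-0.92,0,0]]' >/dev/null && python3 -m inch '[[-1,-0.47,-0.92,0,0],[-1,-0.47,-0.92,0,0],[-1,-0.47,-0.92,0,0],[-1,-0.47,-0.92,0,0],[-1,-0.47,-0.92,0,0]]' && python3 -m inch '[[-1,-0.47,-0.92,0,0],[-1,-0.47,-0.92,0,0],[-1,-0.47,-0.92,0,0],[-1,-0.47,-0.92,0,0],[-1,0,0,0,0]]'
cat > b.py <<'E'
from h import *
P=[588.195,36.16,-.0481]
s=env.get_state(); p=np.array(s["tcp_pos"]); c,n=np.cos(P[2]),np.sin(P[2]); d=p[:2]-P[:2]
w,x,y,z=s["tcp_rot"]; ang=np.arctan2(2*(y*y)-1+2*w*w,2*(x*y-w*z))
print("t",round(s["time"],2),"bal",[round(float(v),1) for v in (c*d[0]+n*d[1],-n*d[0]+c*d[1],p[2])],"ytool-bal deg",round(float(np.degrees(ang-P[2])-90),2),"open",round(s["opening"],1),"F",np.round(s["force"],1))
E
python3 b.py
```

```text
time: 1.98
tcp_pos: [330.2, 208.4, 218.5]
tcp_rot: [-0.0, 0.024, 1.0, -0.0]
force: [-0.6, 0.3, -0.9]
opening: 0.7
finger_force: 0.0
time: 2.6
tcp_pos: [372.7, 114.2, 218.5]
tcp_rot: [-0.0, 0.026, 1.0, -0.0]
force: [0.7, 0.2, 1.0]
opening: 0.3
finger_force: 0.0
t 2.6 bal [-219.0, 67.6, 218.5] ytool-bal deg -0.17 open 0.3 F [0.7 0.2 1. ]
```

```bash
python3 -m inch '[[-1,-0.34,-0.68,0.5,0],[-1,-0.34,-0.68,0.84,0],[-1,-0.34,-0.68,0.84,0],[-1,-0.34,-0.68,0.84,0],[-1,0,0,0.84,0]]' >/dev/null && python3 -m inch '[[-1,0,0,0,0]]' >/dev/null; python3 b.py; python3 - <<'E'
from h import *
a=read_camera("scene")[130:250,270:430]; b=read_camera("side")[140:260,250:410]
cv2.imwrite("pics/pre.png",np.vstack([cv2.resize(i,(640,300) if 0 else None,fx=2.5,fy=2.5,interpolation=cv2.INTER_CUBIC) for i in (a,b)])[:,:,::-1])
E
```

```text
t 3.35 bal [-186.3, 0.9, 121.2] ytool-bal deg -0.04 open 0.5 F [-1.   0.5  0. ]
```

View pics/pre.png

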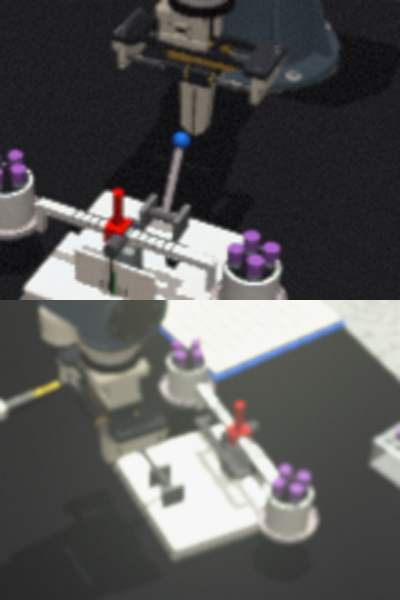

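The closed fingertips end at about scene pixel (348,184), directly behind the knob at (342,186), so I can push.

```bash
python3 -m inch '[[-1,-0.6,0,0,0],[-1,-0.6,0,0,0],[-1,-0.6,0,0,0],[-1,-0.6,0,0,0],[-1,-0.6,0,0,0]]' && python3 -m inch '[[-1,-0.5,0,0,0],[-1,-0.36,0,0,0],[-1,0,0,0,0],[-1,0,0,0,0],[-1,0,0,0,0]]'; python3 b.py; python3 - <<'E'
from h import *
im=read_camera("scene"); u,v=blob(im,"blue",(250,150,400,270)); print(len(u),u.mean() if len(u) else 0,v.mean() if len(u) else 0)
from b import P
def T(b): c,s=np.cos(P[2]),np.sin(P[2]); return np.array([P[0]+c*b[0]-s*b[1],P[1]+s*b[0]+c*b[1],b[2]])
for l in(0.6,.65,.7,.8): a=l-.45; print(l,proj(calibration("scene"),T((-105+95*np.sin(a),0,45+95*np.cos(a)))))
cv2.imwrite("pics/pushed.png",cv2.resize(im[130:280,245:405],None,fx=4,fy=4,interpolation=cv2.INTER_CUBIC)[:,:,::-1])
E
```

```text
time: 4.08
tcp_pos: [479.2, 41.7, 122.1]
tcp_rot: [0.0, 0.024, 1.0, -0.0]
force: [-0.3, -0.3, 0.1]
opening: 0.0
finger_force: 0.6
time: 4.7
tcp_pos: [497.4, 40.9, 121.6]
tcp_rot: [-0.003, 0.024, 1.0, -0.0]
force: [-11.7, -0.6, 6.0]
opening: 0.4
finger_force: 5.9
t 4.7 bal [-90.9, 0.3, 121.6] ytool-bal deg -0.04 open 0.4 F [-11.7  -0.6   6. ]
32 330.625 198.65625
t 4.75 bal [-90.8, 0.4, 121.6] ytool-bal deg -0.04 open 0.4 F [-11.6   0.6   5.6]
0.6 [334.24410341 193.54421536]
0.65 [333.52148574 194.68174969]
0.7 [332.80162867 195.88046017]
0.8 [331.37881819 198.44850284]
```

View pics/pushed.png

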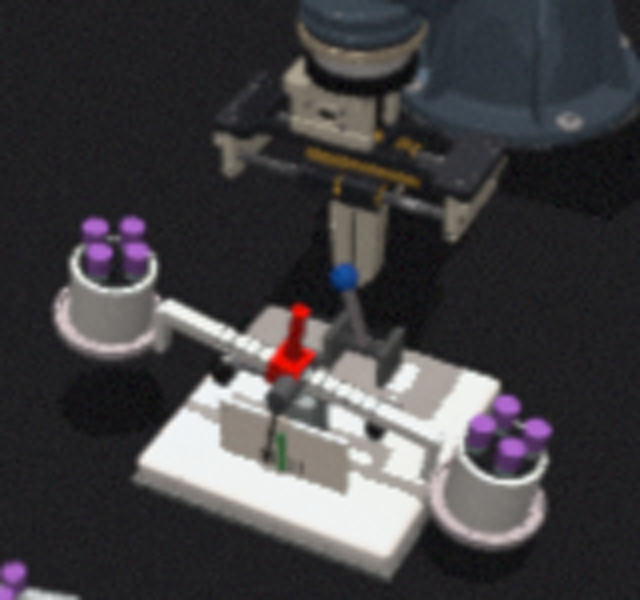

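The lever is at its stop: the knob is at (330.6,198.7), against (331.4,198.4) predicted for 0.8. The beam has tipped with the -y pan up (needle to the left of the band), so the rider has to go towards -y. Next I back off, rise and straddle the post.

```bash
cat > tilt.py <<'E'
from h import *
P=[588.195,36.16,-.0481]
def T(b): c,s=np.cos(P[2]),np.sin(P[2]); return np.array([P[0]+c*b[0]-s*b[1],P[1]+s*b[0]+c*b[1],b[2]])
sc=calibration("scene")
def meas(im):
    out=[]
    for r in((250,170,298,228),(352,205,402,265)):
        u,v=blob(im,"purple",r); out.append(v.mean() if len(u)>60 else np.nan)
    return out
def pr(t):
    f=lambda y:proj(sc,T((0,y*np.cos(t)-41*np.sin(t),100+y*np.sin(t)+41*np.cos(t))))[1]
    return np.array([f(-150),f(150)])
ref=np.array(meas(cv2.imread("pics/scene0.png")[:,:,::-1].copy()))
def tilt(im):
    d=np.array(meas(im))-ref
    one=lambda i:least_squares(lambda t:[(pr(t[0])-pr(0))[i]-d[i]],[0.]).x[0]
    return one(0),one(1)
if __name__=="__main__":
    for k in range(2):
        im=read_camera("scene")
        u,v=blob(im,"red",(285,190,350,240))
        top=v<v.min()+8
        print("tilt L,R",np.round(tilt(im),3),"post u",u[top].mean().round(1),"n",len(u),"knob",[w.mean().round(1) for w in blob(im,"blue",(310,170,350,215))])
E
python3 -m inch '[[-1,0.4,0,0,0],[-0.355,0.2,0,-0.6,0],[-0.355,0,0,-1,0],[-0.355,0,0,-1,0],[-0.355,-0.2,0,0,0]]' && python3 -m inch '[[-0.355,-0.9,0,0,0],[-0.355,-0.9,0,0,0],[-0.355,-0.9,0,0,0],[-0.355,-0.9,0,0,0],[-0.355,-0.6,0,0,0]]'>/dev/null ; python3 b.py; python3 tilt.py
```

```text
time: 5.38
tcp_pos: [490.8, 41.3, 189.6]
tcp_rot: [0.002, 0.024, 1.0, 0.0]
force: [-0.6, 0.6, 0.3]
opening: 29.4
finger_force: 0.0
t 6.0 bal [7.1, 0.2, 186.4] ytool-bal deg -0.05 open 29.6 F [-0.3 -0.7 -0.5]
tilt L,R [-0.151 -0.155] post u 319.3 n 113 knob [np.float64(331.6), np.float64(198.5)]
tilt L,R [-0.151 -0.156] post u 319.3 n 114 knob [np.float64(331.5), np.float64(198.5)]
```

```bash
python3 -m inch '[[-0.355,0.28,0,0,0],[-0.355,0,0,0.7,0],[-0.355,0,0,0.75,0],[-0.355,0,0,0.75,0],[-0.355,0,0,0,0]]' && python3 b.py && python3 -m inch '[[-0.355,0,-0.3,0,0],[-0.355,0,-0.3,0,0],[-0.355,0,-0.3,0,0],[-0.355,0,0,0,0],[-0.355,0,0.3,0,0]]'; python3 b.py; python3 tilt.py;python3 - <<'E'
from h import *
cv2.imwrite("pics/strad.png",cv2.resize(read_camera("scene")[130:280,245:405],None,fx=4,fy=4,interpolation=cv2.INTER_CUBIC)[:,:,::-1])
E
```

```text
time: 6.72
tcp_pos: [586.0, 36.6, 130.2]
tcp_rot: [-0.002, 0.024, 1.0, -0.0]
force: [-0.3, -0.4, -0.3]
opening: 30.1
finger_force: 0.0
t 6.72 bal [-2.2, 0.3, 130.2] ytool-bal deg -0.04 open 30.1 F [-0.3 -0.4 -0.3]
time: 7.35
tcp_pos: [586.7, 21.4, 132.2]
tcp_rot: [0.0, 0.025, 1.0, -0.0]
force: [0.1, 1.3, -0.9]
opening: 30.0
finger_force: 0.0
t 7.35 bal [-0.8, -14.8, 132.2] ytool-bal deg -0.09 open 30.0 F [ 0.1  1.3 -0.9]
tilt L,R [-0.075 -0.082] post u 313.9 n 127 knob [np.float64(330.5), np.float64(199.3)]
tilt L,R [-0.081 -0.091] post u 314.0 n 126 knob [np.float64(330.5), np.float64(199.3)]
```

View pics/strad.png

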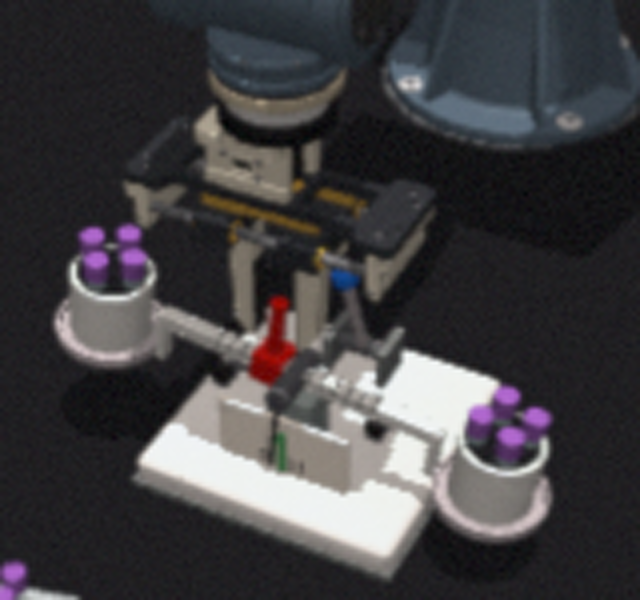

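The post (scene pixel about (314,207)) stands between the fingers and the beam is coming up. I'll let it settle.

```bash
for i in 1 2 3; do python3 -m inch '[[-0.355,0,0,0,0],[-0.355,0,0,0,0],[-0.355,0,0,0,0],[-0.355,0,0,0,0],[-0.355,0,0,0,0]]' >/dev/null; python3 tilt.py|tail -1; done; python3 b.py
```

```text
tilt L,R [-0.142 -0.155] post u 315.1 n 124 knob [np.float64(330.5), np.float64(199.3)]
tilt L,R [-0.141 -0.156] post u 315.1 n 122 knob [np.float64(330.5), np.float64(199.4)]
tilt L,R [-0.142 -0.156] post u 315.2 n 122 knob [np.float64(330.5), np.float64(199.3)]
t 9.68 bal [-0.8, -14.7, 132.1] ytool-bal deg -0.04 open 30.2 F [ 0.1  0.1 -0.3]
```

```bash
python3 -m inch '[[-0.355,0,-0.3,0,0],[-0.355,0,-0.3,0,0],[-0.355,0,-0.25,0,0],[-0.355,0,0,0,0],[-0.355,0,0.4,0,0]]' >/dev/null; for i in 1 2 3; do python3 -m inch '[[-0.355,0,0,0,0],[-0.355,0,0,0,0],[-0.355,0,0,0,0],[-0.355,0,0,0,0],[-0.355,0,0,0,0]]' >/dev/null; python3 tilt.py|tail -1; done; python3 b.py
```

```text
tilt L,R [-0.106 -0.113] post u 310.9 n 133 knob [np.float64(329.0), np.float64(199.0)]
tilt L,R [-0.099 -0.104] post u 310.7 n 133 knob [np.float64(329.1), np.float64(199.0)]
tilt L,R [-0.098 -0.102] post u 310.7 n 133 knob [np.float64(329.1), np.float64(199.0)]
t 12.47 bal [-0.8, -25.9, 132.1] ytool-bal deg -0.04 open 30.0 F [-0.7  0.   0.4]
```

```bash
python3 -m inch '[[-0.355,0,-0.4,0,0],[-0.355,0,-0.25,0,0],[-0.355,0,-0.2,0,0],[-0.355,0,0,0,0],[-0.355,0,0.4,0,0]]' >/dev/null; for i in 1 2 3; do python3 -m inch '[[-0.355,0,0,0,0],[-0.355,0,0,0,0],[-0.355,0,0,0,0],[-0.355,0,0,0,0],[-0.355,0,0,0,0]]' >/dev/null; python3 tilt.py|tail -1; done; python3 b.py
```

```text
tilt L,R [-0.027 -0.033] post u 306.6 n 141 knob [np.float64(333.2), np.float64(200.0)]
tilt L,R [-0.02  -0.027] post u 306.5 n 137 knob [np.float64(333.2), np.float64(200.2)]
tilt L,R [-0.019 -0.029] post u 306.5 n 140 knob [np.float64(333.3), np.float64(199.8)]
t 15.28 bal [-0.8, -37.2, 132.1] ytool-bal deg -0.04 open 30.0 F [ 0.1 -0.6 -0.6]
```

```bash
python3 - <<'E'
from h import *
cv2.imwrite("pics/lev.png",cv2.resize(read_camera("scene")[165:275,245:405],None,fx=5,fy=5,interpolation=cv2.INTER_CUBIC)[:,:,::-1])
E
```

```text
(no output)
```

View pics/lev.png

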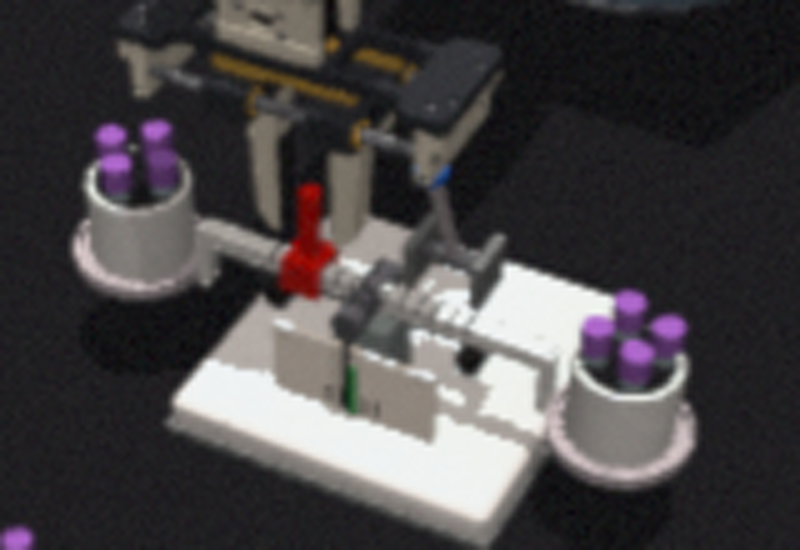

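The needle is at the left edge of the band, the estimated tilt is -0.025, and the post is clear of both fingers. I'll lift off, let it stand free for over 1 s, and recheck.

```bash
python3 -m inch '[[-0.355,0,0,-0.8,0],[-0.355,0,0,-0.8,0],[-0.355,0,0,-0.8,0],[-1,0.5,0.5,0,0],[-1,0.62,0.5,0,0]]' >/dev/null; python3 -m inch '[[-1,0.6,0.5,0,0],[-1,0,0,0,0],[-1,0,0,0,0],[-1,0,0,0,0],[-1,0,0,0,0]]' >/dev/null; python3 tilt.py; python3 -m inch '[[-1,0,0,0,0],[-1,0,0,0,0],[-1,0,0,0,0],[-1,0,0,0,0],[-1,0,0,0,0]]' >/dev/null;  python3 b.py; python3 tilt.py
```

```text
tilt L,R [-0.018 -0.026] post u 306.5 n 148 knob [np.float64(330.8), np.float64(198.5)]
tilt L,R [-0.019 -0.026] post u 306.5 n 148 knob [np.float64(330.8), np.float64(198.5)]
t 17.3 bal [-43.8, 0.3, 192.1] ytool-bal deg -0.04 open 0.5 F [-0.5  0.1  0.3]
tilt L,R [-0.02  -0.026] post u 306.5 n 148 knob [np.float64(330.8), np.float64(198.5)]
tilt L,R [-0.021 -0.026] post u 306.5 n 148 knob [np.float64(330.8), np.float64(198.5)]
```

```bash
python3 -m inch '[[-1,0,0,0.9,0],[-1,0,0,0.95,0],[-1,0,0,0.95,0],[-1,0,0,0,0],[-1,0.5,0,0,0]]' >/dev/null; python3 b.py; python3 -m inch '[[-1,0.5,0,0,0],[-1,0.5,0,0,0],[-1,0.5,0,0,0],[-1,0.5,0,0,0],[-1,0.5,0,0,0]]' >/dev/null; python3 -m inch '[[-1,0.36,0,0,0],[-1,0,0,0,0],[-1,0,0,0,0]]' >/dev/null; python3 b.py; python3 tilt.py
```

```text
t 18.02 bal [-55.8, 0.3, 123.0] ytool-bal deg -0.04 open 0.7 F [ 3.4 -0.4  1.9]
t 19.02 bal [-128.0, 0.4, 122.1] ytool-bal deg -0.04 open 0.4 F [ 0.7 -0.3 -0. ]
tilt L,R [0.004 0.005] post u 306.1 n 144 knob [np.float64(nan), np.float64(nan)]
tilt L,R [ 0.002 -0.002] post u 306.1 n 143 knob [np.float64(nan), np.float64(nan)]tilt.py:23: RuntimeWarning: Mean of empty slice.
  print("tilt L,R",np.round(tilt(im),3),"post u",u[top].mean().round(1),"n",len(u),"knob",[w.mean().round(1) for w in blob(im,"blue",(310,170,350,215))])
  ret = ret.dtype.type(ret / rcount)
```

```bash
python3 -m inch '[[-1,0.1,0,0,0],[-1,0.1,0,0,0],[-1,0,0,0,0]]' | grep force; python3 -m inch '[[-1,-0.5,0,0,0],[-1,-0.5,0,0,0],[-1,0,0,-1,0],[-1,0,0,-1,0],[-1,0,0,-1,0]]' >/dev/null; python3 -m inch '[[-1,0,0,-1,0],[-1,0,0,-1,0],[-1,0,0,0,0],[-1,0,0,0,0],[-1,0,0,0,0]]'>/dev/null; python3 b.py; python3 tilt.py; python3 - <<'E'
from h import *
cv2.imwrite("pics/fin.png",cv2.resize(read_camera("scene")[130:280,245:405],None,fx=4,fy=4,interpolation=cv2.INTER_CUBIC)[:,:,::-1])
E
```

```text
force: [19.7, -1.0, -16.2]
finger_force: 9.6
t 20.75 bal [-108.2, 0.3, 246.1] ytool-bal deg -0.04 open 0.6 F [ 0.5 -0.5  0.6]
tilt L,R [0.002 0.003] post u 306.3 n 139 knob [np.float64(342.1), np.float64(185.5)]
tilt L,R [0.003 0.002] post u 306.2 n 142 knob [np.float64(342.2), np.float64(185.5)]
```

View pics/fin.png

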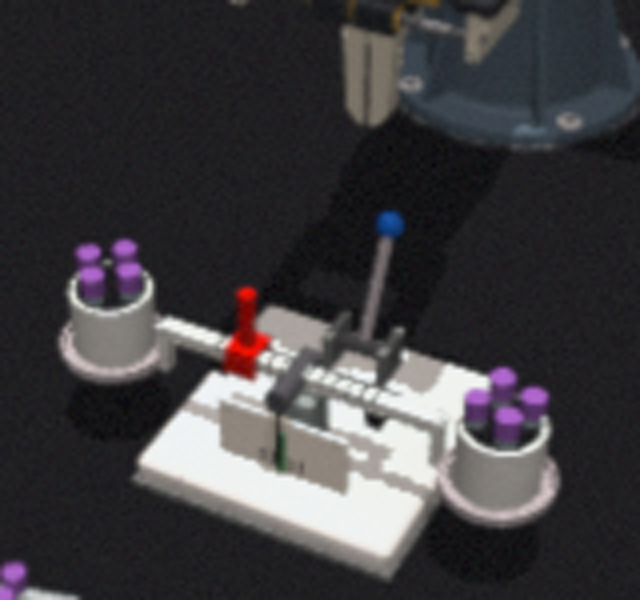

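The lever is back at its arrested place: the knob is at (342.1,185.5), against (342.0,185.2) at the start. The beam is level, both buckets are upright in their pans, and the gripper is clear of everything.

```bash
python3 -c "
from workcell import ticket
print(ticket.close_job())"
```

```text
the job is handed in; nothing more can be done
None
```

I handed the job in at about 21 s; no verdict came back. By camera, the freed beam tipped to about -0.15 rad, then settled untouched at about -0.025 rad with the needle at the edge of the green band. The lever is now back at arrested, with the beam level and both buckets upright in their pans.

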